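# Reset the ratchet writing slope at the reception desk

### The job

The clerk's writing slope is propped too steep: set it to its lowest propped notch. The ratchet will not let it go down from where it is, so take the blue handle bar, raise the board past the top notch until the red pawl is thrown clear, stopping gently when you feel the end stop, lower it all the way down flat, then raise it just past the first notch, let it settle there and let go. Do not force the ratchet or the end stop, do not let the board drop, and leave the pen cup, stamp and calculator where they are.

Things in the scene. Friction and masses are not known exactly. Their poses are not given: they have to be found in the camera images.
- stand: Grey base plate of the writing slope, 205 x 300 mm, top 28 mm above the desk, fixed. Origin on the desk under the middle of the hinge; x points from the hinge to the far free edge of the board. The post that carries pawl and end stop is not bolted on exactly: all angles given for the board may together be up to 0.035 rad higher or lower.
- hinge (a point): Middle of the hinge line, 40 mm above the desk, at the edge of the board nearest the robot. x axis level towards the free edge, y along the hinge, z up. The white hinged board is 185 mm deep, 300 mm wide, 12 mm thick, about 0.9 kg; holding it up takes 2 to 4 N at the bar, and the hinge is damped (0.6 N m s/rad).
- bar (a point): Middle of the blue handle bar on the board's free edge: round, 12 mm thick, 120 mm long, parallel to the hinge, circling it at 235 mm in the board's mid-plane; 40 mm above the desk when flat. A 44 mm gap parts it from the board's edge; arms hold its ends. Pinch it from above; it turns easily between the fingers. x axis away from the hinge, y along the bar.
- slope (a joint): Board angle, rad: 0 flat (firm stop), grows as the free edge rises. Notches nominally at 0.25, 0.39, 0.53, 0.66; the pawl clicks in 0.02 above a notch and the board then rests on it. By an unknown setting of a trip arm, the pawl is thrown clear somewhere between 0.85 and 1.06; the rubbery end stop is felt 0.025 later. Then the board goes down freely; near 0.06, always before flat, the pawl re-engages.
- quadrant: Steel toothed quadrant, 80 mm radius, turning with the board at its left (+y) edge, 164 mm from the middle; origin at point hinge. The red pawl, 45 mm long with a round weight, hangs over it on a dark post 148 mm high at the base's left edge. Pushing the bar down on a seated pawl or up on the end stop with more than about 12 N overloads it.
- pen_cup: Clear pen cup with pens, 76 mm across, 165 mm high overall, origin at the centre of its underside; stands left of the slope. Leave alone.
- stamp: Red hand stamp, 40 mm across, 72 mm high, origin at the centre of its underside; stands right of the slope. Leave alone.
- calculator: Black desk calculator, 150 x 105 x 22 mm, origin at the centre of its underside; lies right of the slope. Leave alone.

How it is judged:
On the way, in this order (a step that is already met when the one before it is completed fails the run):
1. board raised past its top notch (value of joint slope above 0.78 rad), for 0.1 s.
2. board lowered all the way, flat (value of joint slope below 0.03 rad), for 0.1 s.
At the end, for the whole second after the job is handed in: The board rests still, let go, propped at its lowest notch: angle between 0.18 and 0.325 rad (the notch itself lies at 0.25 +- 0.035 rad) (value of joint slope between 0.18 and 0.325 rad and velocity of joint slope between -0.05 and 0.05 rad/s); the robot touches nothing.
It fails at once if ratchet or end stop overloaded: more than 50 N of contact force on the toothed quadrant (12 to 16 N at the bar) (contact force between quadrant and anything else above 50 N).
It fails at once if board dropped: it falls faster than 1.2 rad/s (velocity of joint slope below -1.2 rad/s).
It fails at once if pen cup, stamp or calculator moved by more than 25 mm (distance of any of pen_cup, stamp, calculator from where it was at the start of the episode above 0.025 m).
It also fails if it takes over 64 s, if anything falls off the work surface, if the arm or the gripper's body presses on something with over 40 N, if the wrist force passes 120 N, or if a joint passes its speed limit or range.

### The arm

A 7-joint arm with a two-finger parallel gripper is mounted at the origin on the work surface. World frame = base frame: x ahead of the robot, y to its left, z up, the work surface at z = 0. Lengths are in m, angles in rad, forces in N, time in s.
With the tool pointing down it reaches from about 0.4 to 0.85 m from the base axis. Payload 10.4 kg.
Tool frame: the origin (TCP) lies between the finger pads; the fingertips stand 11 mm ahead of it and the grasp point (between the pads) lies 8 mm behind it; x points along the fingers, y is the direction in which the jaws open and shut, and the axes are right-handed (so a half turn about x gives the same grasp; the last joint's range is limited). The gripper opens to 87 mm and grips with 3 to 60 N. Pads are 19 mm wide; open, the fingers measure 117 mm over their backs; the gripper's body (75 mm by 190 mm) begins 51 mm behind the grasp point.
Start: joints at [-1.131, 0.332, -0.065, 1.46, 0.022, 1.35, -0.088], TCP at [0.279, 0.559, 0.234] pointing down, gripper open.
Joint ranges: [-2.6, 2.6], [-0.5, 2.12], [-1.47, 1.34], [0.16, 2.42], [-1.27, 4.41], [0.06, 2.06], [-2.6, 2.6]. Speed limits (rad/s): [2.22, 2.22, 2.79, 2.79, 3.14, 3.14, 3.14].

### API

Orientations are given as a unit quaternion [x, y, z, w].
In Python, from bench import r, cams, ticket gives the robot as it stands. The module is installed in compiled form; this text tells all that it offers.
- The arm moves only by the tool drive_tool, never from a script. Its argument "moves" is text: rows parted by semicolons, each of 5 numbers parted by spaces: the shift along the world's x, y, z in m, then the turn about the world's z in degrees, then the closure, from 0 (fully open) to 1 (shut). In form: x y z twist grip; .... A call has 1 to 20 rows; each row shifts and turns the commanded pose from where the row before left it; what a row does not reach is not made up. A row lasts 1/8 s, in which the tool goes at most 62.5 mm and 10.7 degrees, less where a joint would pass 70% of its speed; a pose out of reach is approached as far as the arm can. A call is refused whole if a number of a shift passes 0.0625 or a number of a turn 10.7, either way. A call with a gripper value outside its range is refused whole. The fingers move at their own pace and stop on an object; "newtons" is the grip in N (left out, the last holds). Time passes only in rows, so rows that do not move let the fingers close. It gives the time, the measured TCP pose, the force and the opening at its end, in the units of the state.
- r.read_state(): the state, without advancing time (a new reading comes with each control period).
- cams.camera(name): name is "side" or "top"; returns a dict with "color" (400x640x3 uint8, red, green, blue), "fx", "fy", "cx", "cy" (pixels), "distortion" ([k1, k2, p1, p2, k3] as OpenCV has them; the pictures are not rectified), "extrinsics" (4x4, takes a point from camera to world coordinates). Camera axes: x right, y down, z forward; pixel columns grow to the right and rows downward; lengths in m; the calibration is good to about 2 mm. A picture is of the moment at which its call begins. There is no depth.
- ticket.close_job(): hands the job in, once; it reports no verdict.
The state is a dict: "time": time; "joint_positions": joint angles; "joint_vel": joint speeds; "joint_torque": joint torques, N m; "ee_pos": TCP position; "eef_rot": TCP orientation; "ft_force": force on the tool from outside, world axes, zero at the start; "torque": the same for the moment, N m; "width": finger opening in m.
Only numpy, scipy, OpenCV 4.12 (cv2) and the standard library are available. Lean on these libraries where they do the work, as an engineer would, in place of code of your own. Each camera call takes 0.05 s, during which the arm holds its last target.

## Working session

There is one attempt and no reset: what is moved stays moved. The work goes in short steps, Python scripts to look and compute and a tool call to move; the robot and the scene stay as the last step left them, time stands still between calls to the robot, and variables do not carry over. Pictures are saved under pics/ and viewed, and the job is handed in when it is done.

Besides the shell and the picture viewer there is one more tool, called after "Call:" as name(argument=value, ...), one argument or row to a line, values as JSON. drive_tool: Moves the arm, as the interface text tells. Its arguments: {"type":"object","properties":{"moves":{"type":"string"},"newtons":{"type":"number"}},"required":["moves"]}

```bash
mkdir -p pics; ls; python3 - <<'E'
from bench import r,cams
import cv2,numpy as np,pickle
print(r.read_state())
d={}
for n in("side","top"):
    c=cams.camera(n);d[n]=c
    cv2.imwrite(f"pics/{n}0.png",c["color"][:,:,::-1])
    print(n,c["fx"],c["fy"],c["cx"],c["cy"],c["distortion"]);print(np.round(c["extrinsics"],4))
pickle.dump(d,open("c0.pkl","wb"))
E
```

```text
pics
{'time': 0.0, 'joint_positions': array([-1.13061985,  0.33285786, -0.06469342,  1.46096188,  0.02158827,
        1.34987952, -0.08848078]), 'joint_vel': array([ 0.00055112, -0.00015723,  0.00113168, -0.00036135,  0.00057508,
        0.00071102,  0.00068746]), 'joint_torque': array([ 8.76369832e-04, -6.23266697e+01,  2.52487266e-02, -3.89883327e+01,
       -6.12802966e-02,  3.97888420e-02,  1.32743426e-04]), 'ee_pos': array([0.27885881, 0.55892241, 0.23275283]), 'eef_rot': array([ 0.16165908,  0.68835895, -0.16263908,  0.68816919]), 'ft_force': array([-0.22368089,  0.18562425,  0.28146684]), 'torque': array([ 0.0188052,  0.0035467, -0.0313008]), 'width': 0.08721789984684285}
side 451.8650307772637 451.8650307772637 324.68367803210987 202.8726192033439 [-0.08402769  0.          0.          0.          0.        ]
[[ 0.9176 -0.2302  0.3241  0.2006]
 [-0.3969 -0.577   0.7138 -0.7624]
 [ 0.0227 -0.7836 -0.6208  0.7257]
 [ 0.      0.      0.      1.    ]]
top 418.7022922867964 418.7022922867964 323.0674655334571 200.58472340229315 [-0.00521799  0.          0.          0.          0.        ]
[[-0.026  -0.9838  0.1773  0.3885]
 [-0.9994  0.0216 -0.0268  0.0309]
 [ 0.0226 -0.1779 -0.9838  0.9573]
 [ 0.      0.      0.      1.    ]]
```

View pics/side0.png

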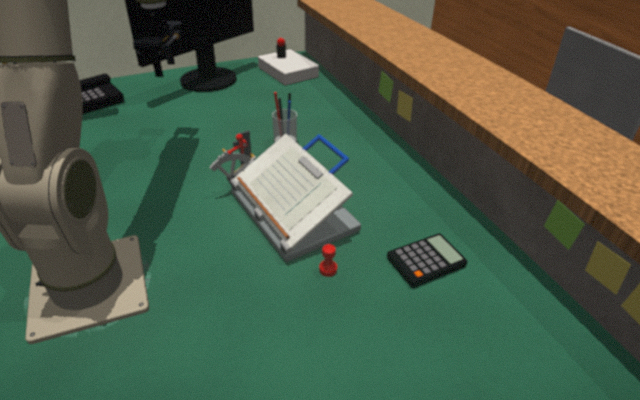

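View pics/top0.png

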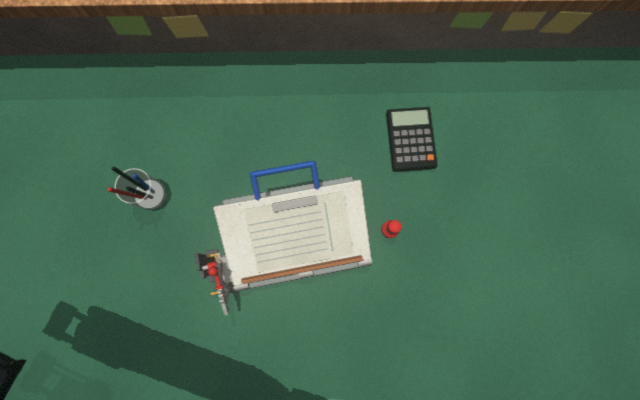

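```bash
python3 - <<'E'
import pickle,cv2
d=pickle.load(open("c0.pkl","rb"))
s=d["side"]["color"][115:275,195:375,::-1];t=d["top"]["color"][145:320,190:390,::-1]
cv2.imwrite("pics/s0z.png",cv2.resize(s,None,fx=4,fy=3.7,interpolation=3) if 0 else cv2.resize(s,(720,640))[:600] if 0 else cv2.resize(s,(630,560),interpolation=2))
cv2.imwrite("pics/t0z.png",cv2.resize(t,(600,525),interpolation=2))
E
```

```text
(no output)
```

View pics/s0z.png

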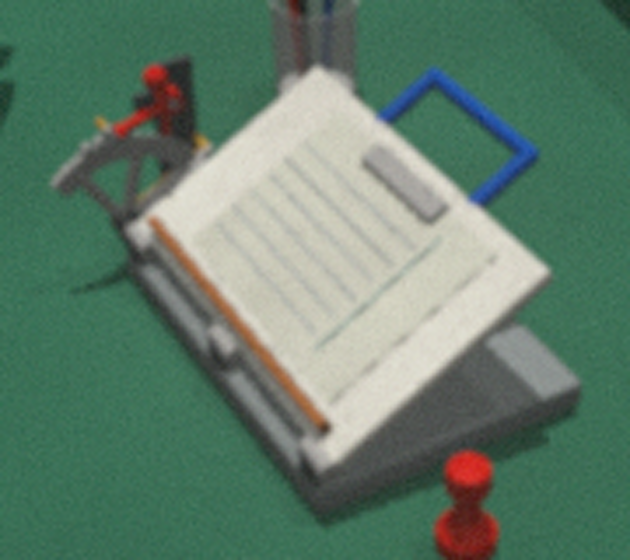

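View pics/t0z.png

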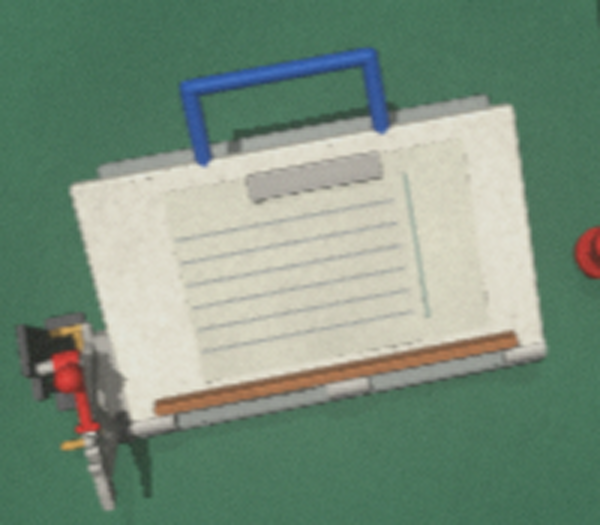

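```bash
cat >h.py <<'E'
import numpy as np,cv2
from scipy.optimize import least_squares
def proj(c,P):
    T=np.linalg.inv(c["extrinsics"]);K=np.array([[c["fx"],0,c["cx"]],[0,c["fy"],c["cy"]],[0,0,1.]])
    return cv2.projectPoints(np.asarray(P,float).reshape(-1,1,3),cv2.Rodrigues(T[:3,:3])[0],T[:3,3],K,np.array(c["distortion"]))[0][:,0]
def board(hx,hy,yaw,th,pts):
    p=np.asarray(pts,float);c,s=np.cos(th),np.sin(th)
    x=c*p[:,0]-s*p[:,2];z=s*p[:,0]+c*p[:,2]+.04
    return np.c_[hx+np.cos(yaw)*x-np.sin(yaw)*p[:,1],hy+np.sin(yaw)*x+np.cos(yaw)*p[:,1],z]
E
python3 - <<'E'
from h import *
import pickle
d=pickle.load(open("c0.pkl","rb"))
pts=[[.235,.056,0],[.235,-.056,0],[.185,.15,.006],[.185,-.15,.006]]
f=lambda a,s,o:(np.array(a)+.5)/s-.5+o
S=f([[434,74],[534,155],[318,66],[551,270]],3.5,[195,115])
T=f([[187,89],[371,55],[71,186],[513,105]],3,[190,145])
def res(q):
    P=board(*q[:4],pts); return np.r_[(proj(d["side"],P)-S).ravel(),(proj(d["top"],P)-T).ravel()]
s=least_squares(res,[.55,0,.0,.4],loss="soft_l1")
print(s.x,np.round(res(s.x).reshape(-1,2),1))
hx,hy,yaw,th=s.x
print("bar",board(*s.x,[[.235,0,0]]))
for t in(0,.25,.53,.66,.9,1.06):print(t,board(hx,hy,yaw,t,[[.235,0,0]]))
E
```

```text
[0.3973625  0.0518827  0.16727953 0.50612626] [[ 0.6  1.8]
 [-2.3 -0.5]
 [-0.7 -0.6]
 [-0.3  0.1]
 [ 3.1 -1. ]
 [-2.3  0. ]
 [-0.1  0.1]
 [ 0.5 -0.5]]
bar [[0.60003129 0.08610484 0.15392631]]
0 [[0.62908222 0.09101031 0.04      ]]
0.25 [[0.62187862 0.08979393 0.09813993]]
0.53 [[0.59729191 0.08564228 0.15880034]]
0.66 [[0.58041928 0.08279321 0.18408246]]
0.9 [[0.54140179 0.07620481 0.22408182]]
1.06 [[0.5106438  0.07101109 0.24500354]]
```

```bash
python3 - <<'E'
from h import *
import pickle
from scipy.spatial.transform import Rotation as R
from bench import r
d=pickle.load(open("c0.pkl","rb"))
pts=[[.235,.06,0],[.235,-.06,0],[.185,.15,.006],[.185,-.15,.006],[.185,.06,0],[.185,-.06,0]]
f=lambda a,s,o:(np.array(a)+.5)/s-.5+o
S=f([[434,74],[534,155],[318,66],[551,270],[381,120],[475,202]],3.5,[195,115])
T=f([[187,89],[371,55],[71,186],[513,105],[204,161],[382,129]],3,[190,145])
def res(q):
    P=board(*q[:4],pts); return np.r_[(proj(d["side"],P)-S).ravel(),(proj(d["top"],P)-T).ravel()]
s=least_squares(res,[.55,0,.0,.4],loss="soft_l1")
print(s.x,np.round(res(s.x).reshape(-1,2),1))
print("bar",board(*s.x,[[.235,0,0]]))
m=R.from_quat(r.read_state()["eef_rot"]).as_matrix();print(m, np.degrees(np.arctan2(m[1,1],m[0,1])),np.degrees(s.x[2]))
# pen cup base from top
for n,uv,z in(("cup",(150,193),.0),("cuptop",(133,187),.1)):
    c=d[n and "top"];E=c["extrinsics"];K=np.array([[c["fx"],0,c["cx"]],[0,c["fy"],c["cy"]],[0,0,1]])
    v=E[:3,:3]@np.linalg.inv(K)@[uv[0],uv[1],1];o=E[:3,3];print(n,o+v*(z-o[2])/v[2])
E
```

```text
[0.39754906 0.05254616 0.16560138 0.51165999] [[-0.4  0.7]
 [-1.5 -0.1]
 [-0.8 -1. ]
 [-0.6 -0.2]
 [-0.2  0.6]
 [-0.6  0.6]
 [ 0.9 -0.7]
 [-0.4 -0.2]
 [-0.4  0. ]
 [ 0.4 -0.4]
 [ 0.5 -0.9]
 [-0.  -1.1]]
bar [[0.59965009 0.0863237  0.15506195]]
[[-5.22165530e-04  4.46447566e-01  8.94809643e-01]
 [-1.14156613e-03  8.94808916e-01 -4.46447870e-01]
 [-9.99999212e-01 -1.25460407e-03  4.24110506e-05]] 63.48398660780856 9.488259978557855
cup [0.58759577 0.40412043 0.        ]
cuptop [0.58024277 0.40062311 0.1       ]
```

Call:
drive_tool(
  moves="0 0 0.03 0 0;0.0267 -0.0394 0 -4.5 0;0.0267 -0.0394 0 -4.5 0;0.0267 -0.0394 0 -4.5 0;0.0267 -0.0394 0 -4.5 0;0.0267 -0.0394 0 -4.5 0;0.0267 -0.0394 0 -4.5 0;0.0267 -0.0394 0 -4.5 0;0.0267 -0.0394 0 -4.5 0;0.0267 -0.0394 0 -4.5 0;0.0267 -0.0394 0 -4.5 0;0.0267 -0.0394 0 -4.5 0;0.0267 -0.0394 0 -4.5 0;0 0 0 0 0;0 0 0 0 0",
  newtons=15,
)

```text
time: 1.98
ee_pos: [0.5991, 0.0871, 0.2631]
eef_rot: [0.457, 0.54, -0.457, 0.539]
ft_force: [-0.2, 0.4, -0.4]
width: 0.087
```

```bash
cat >look.py <<'E'
import sys,cv2
from bench import r,cams
from h import *
from scipy.spatial.transform import Rotation as R
k=sys.argv[1];n=sys.argv[2] if len(sys.argv)>2 else "side"
c=cams.camera(n)
im=c["color"][:,:,::-1]
im=im[90:280,190:390] if n=="side" else im[130:320,170:400]
cv2.imwrite(f"pics/{k}.png",cv2.resize(im,None,fx=3,fy=3,interpolation=2))
s=r.read_state();m=R.from_quat(s["eef_rot"]).as_matrix()
print(s["time"],s["ee_pos"],s["ft_force"],s["width"],np.degrees(np.arctan2(m[1,1],m[0,1])))
E
python3 look.py hov side
```

```text
2.025 [0.5989246  0.08776894 0.26322401] [-0.50712257  0.48959378  0.43228163] 0.08712056452854919 9.598779719723021
```

View pics/hov.png

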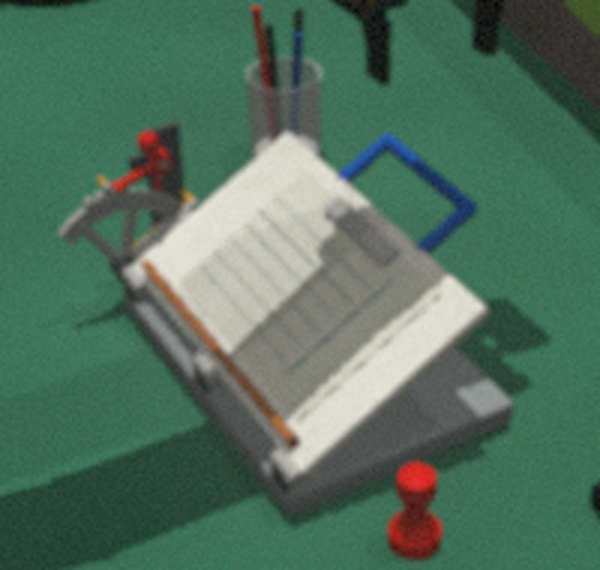

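Call:
drive_tool(
  moves="0.001 -0.001 -0.04 0 0;0 0 -0.04 0 0;0 0 -0.026 0 0;0 0 -0.01 0 0;0 0 0 0 0",
  newtons=6,
)

```text
time: 2.65
ee_pos: [0.6003, 0.0865, 0.148]
eef_rot: [0.457, 0.54, -0.456, 0.54]
ft_force: [0.7, -1.2, -1.1]
width: 0.0869
```

```bash
python3 look.py down side;python3 look.py downt top
```

```text
2.7 [0.60077073 0.08613938 0.14856741] [-0.09597137 -0.2948786   0.16690684] 0.08691207512430292 9.540443725892004
2.75 [0.60096742 0.08591708 0.14880909] [-0.45334619 -1.35763561  0.78533939] 0.08678645877418946 9.519821116063168
```

View pics/down.png

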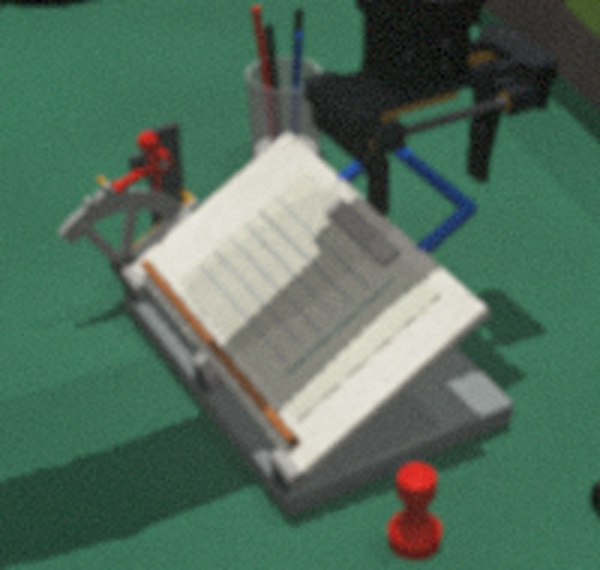

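View pics/downt.png

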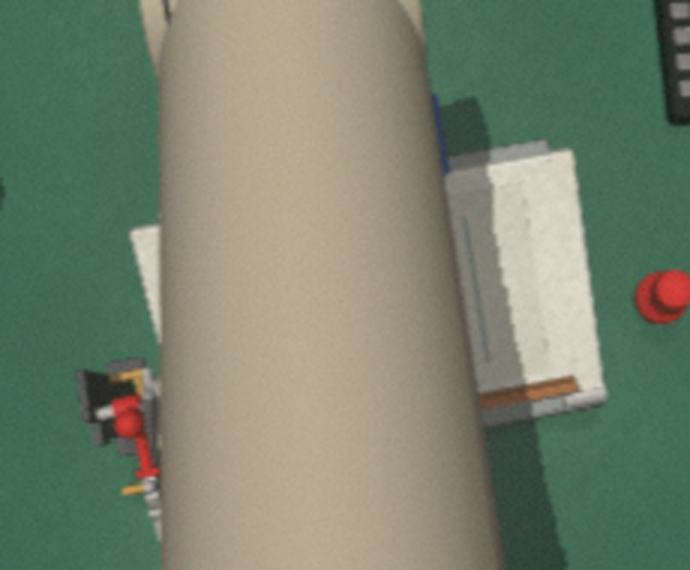

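Call:
drive_tool(
  moves="0 0 0 0 0.5;0 0 0 0 0.7;0 0 0 0 0.9;0 0 0 0 1;0 0 0 0 1;0 0 0 0 1;0 0 0 0 1;0 0 0 0 1",
)

```text
time: 3.75
ee_pos: [0.6004, 0.0855, 0.1476]
eef_rot: [0.457, 0.54, -0.457, 0.54]
ft_force: [-2.4, -0.6, 0.0]
width: 0.0147
```

```bash
python3 look.py grip side
```

```text
3.8 [0.59911269 0.08528402 0.14687913] [-2.00542455 -0.03584003 -0.94877767] 0.011606860408198966 9.483506162603083
```

View pics/grip.png

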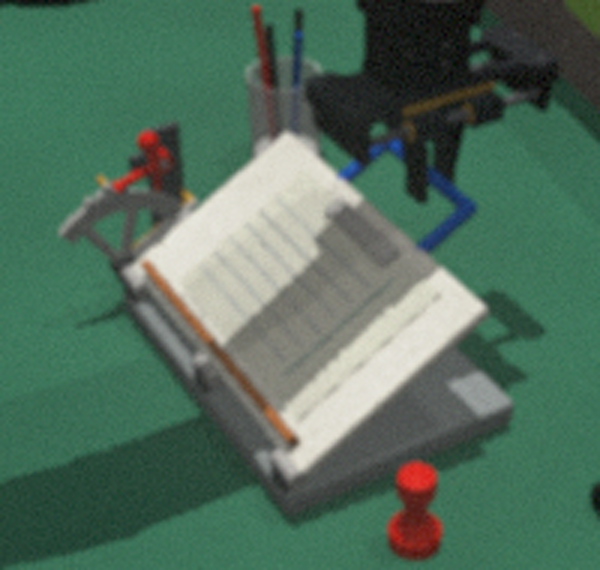

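```bash
cat > arc.py <<'E'
import sys,numpy as np
a,b,n=float(sys.argv[1]),float(sys.argv[2]),int(sys.argv[3])
t=np.linspace(a,b,n+1);R=.235
o=np.c_[R*np.cos(t)*.9863,R*np.cos(t)*.1648,R*np.sin(t)]
o=np.round(o-o[0],4)
print(";".join("%.4f %.4f %.4f 0 1"%tuple(x) for x in np.diff(o,axis=0)))
E
python3 arc.py .512 .78 8
```

```text
-0.0039 -0.0007 0.0068 0 1;-0.0042 -0.0006 0.0067 0 1;-0.0043 -0.0008 0.0065 0 1;-0.0046 -0.0007 0.0063 0 1;-0.0048 -0.0008 0.0062 0 1;-0.0049 -0.0009 0.0061 0 1;-0.0052 -0.0008 0.0059 0 1;-0.0054 -0.0009 0.0056 0 1
```

Call:
drive_tool(
  moves="0 0 0 0 1;-0.0039 -0.0007 0.0068 0 1;-0.0042 -0.0006 0.0067 0 1;-0.0043 -0.0008 0.0065 0 1;-0.0046 -0.0007 0.0063 0 1;-0.0048 -0.0008 0.0062 0 1;-0.0049 -0.0009 0.0061 0 1;-0.0052 -0.0008 0.0059 0 1;-0.0054 -0.0009 0.0056 0 1;0 0 0 0 1;0 0 0 0 1",
  newtons=15,
)

```text
time: 5.18
ee_pos: [0.5628, 0.0793, 0.198]
eef_rot: [0.457, 0.54, -0.457, 0.54]
ft_force: [-4.8, -0.4, -8.3]
width: 0.0114
```

```bash
python3 look.py up1 side; python3 arc.py .78 1.06 28
```

```text
5.225 [0.56279496 0.07924841 0.1979383 ] [-5.15841515 -0.27200498 -8.65328679] 0.01132054149237437 9.484749611491493
-0.0016 -0.0003 0.0017 0 1;-0.0017 -0.0003 0.0016 0 1;-0.0017 -0.0002 0.0016 0 1;-0.0017 -0.0003 0.0016 0 1;-0.0017 -0.0003 0.0016 0 1;-0.0017 -0.0003 0.0016 0 1;-0.0017 -0.0003 0.0016 0 1;-0.0018 -0.0003 0.0015 0 1;-0.0017 -0.0003 0.0015 0 1;-0.0018 -0.0003 0.0016 0 1;-0.0018 -0.0003 0.0014 0 1;-0.0018 -0.0003 0.0015 0 1;-0.0018 -0.0003 0.0015 0 1;-0.0019 -0.0003 0.0014 0 1;-0.0018 -0.0003 0.0014 0 1;-0.0019 -0.0003 0.0014 0 1;-0.0019 -0.0003 0.0014 0 1;-0.0018 -0.0003 0.0013 0 1;-0.0020 -0.0003 0.0014 0 1;-0.0019 -0.0004 0.0013 0 1;-0.0019 -0.0003 0.0013 0 1;-0.0019 -0.0003 0.0013 0 1;-0.0020 -0.0003 0.0012 0 1;-0.0020 -0.0004 0.0013 0 1;-0.0020 -0.0003 0.0012 0 1;-0.0019 -0.0003 0.0012 0 1;-0.0020 -0.0004 0.0012 0 1;-0.0021 -0.0003 0.0011 0 1
```

View pics/up1.png

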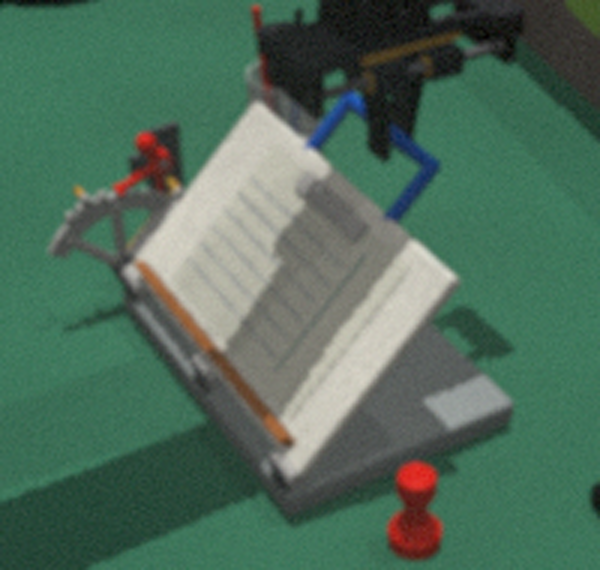

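Call:
drive_tool(
  moves="-0.0011 -0.0002 -0.001 0 1;-0.0016 -0.0003 0.0017 0 1;-0.0017 -0.0003 0.0016 0 1;-0.0017 -0.0002 0.0016 0 1;-0.0017 -0.0003 0.0016 0 1;0 0 0 0 1",
)

```text
time: 5.98
ee_pos: [0.5563, 0.0782, 0.2043]
eef_rot: [0.458, 0.539, -0.456, 0.54]
ft_force: [6.0, 1.3, 1.5]
width: 0.0109
```

```bash
cat > st.py <<'E'
from bench import r
import numpy as np
for i in range(1):
    s=r.read_state();p=s["ee_pos"];F=s["ft_force"]
    x=(p[0]-.3975)*.9863+(p[1]-.0525)*.1648;z=p[2]+.008-.04
    t=np.arctan2(z,x);fr=F[0]*.9863+F[1]*.1648
    print("t%.2f ang %.4f rad %.4f  Ft %.1f Fr %.1f"%(s["time"],t,np.hypot(x,z),-np.sin(t)*fr+np.cos(t)*F[2],np.cos(t)*fr+np.sin(t)*F[2]),p.round(4))
E
python3 st.py
```

```text
t5.97 ang 0.8196 rad 0.2357  Ft -3.4 Fr 5.3 [0.5563 0.0782 0.2043]
```

Call:
drive_tool(
  moves="0.0004 0 0.0004 0 1;-0.0017 -0.0003 0.0016 0 1;-0.0017 -0.0003 0.0016 0 1;0 0 0 0 1",
)

```text
time: 6.48
ee_pos: [0.5531, 0.0776, 0.2076]
eef_rot: [0.458, 0.539, -0.456, 0.54]
ft_force: [5.2, 0.9, 2.6]
width: 0.0113
```

```bash
cat > pw.py <<'E'
import sys,cv2
from bench import cams
im=cams.camera("side")["color"][125:185,200:260,::-1]
cv2.imwrite(f"pics/{sys.argv[1]}.png",cv2.resize(im,None,fx=6,fy=6,interpolation=2))
import st
E
python3 pw.py p1
```

```text
t6.53 ang 0.8392 rad 0.2359  Ft -3.3 Fr 5.2 [0.5531 0.0777 0.2075]
```

View pics/p1.png

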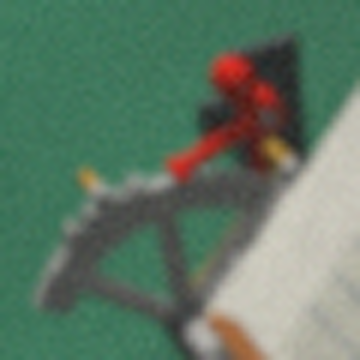

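Call:
drive_tool(
  moves="-0.0014 -0.0003 0.0018 0 1;-0.0017 -0.0003 0.0016 0 1;0 0 0 0 1",
)

```text
time: 6.9
ee_pos: [0.5497, 0.0771, 0.2107]
eef_rot: [0.457, 0.539, -0.456, 0.54]
ft_force: [4.8, 1.7, 1.7]
width: 0.011
```

```bash
python3 pw.py p2
```

```text
t6.95 ang 0.8587 rad 0.2360  Ft -2.3 Fr 3.9 [0.5497 0.0771 0.2107]
```

View pics/p2.png

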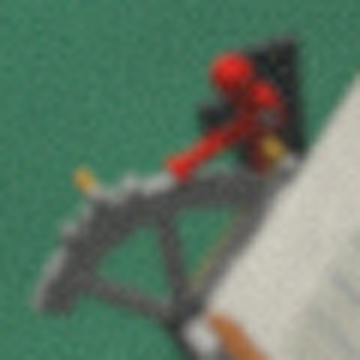

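Pawl (tip 175,168; weight 232,70) not yet thrown; the yellow pin approaches from the right. Continue.

Call:
drive_tool(
  moves="-0.0017 -0.0003 0.0016 0 1;-0.0018 -0.0003 0.0015 0 1;0 0 0 0 1",
)

```text
time: 7.32
ee_pos: [0.5462, 0.0765, 0.2138]
eef_rot: [0.457, 0.539, -0.456, 0.54]
ft_force: [4.8, 2.8, 2.3]
width: 0.0114
```

```bash
python3 pw.py p3
```

```text
t7.38 ang 0.8787 rad 0.2361  Ft -2.8 Fr 5.2 [0.5463 0.0765 0.2138]
```

View pics/p3.png

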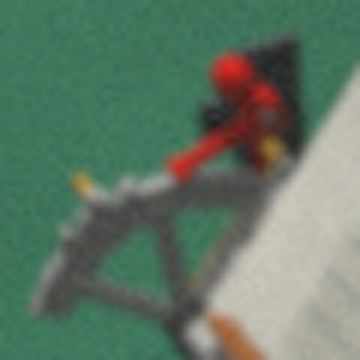

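Call:
drive_tool(
  moves="-0.0017 -0.0003 0.0015 0 1;-0.0018 -0.0003 0.0015 0 1;0 0 0 0 1",
)

```text
time: 7.75
ee_pos: [0.5427, 0.076, 0.2168]
eef_rot: [0.457, 0.539, -0.456, 0.54]
ft_force: [5.2, 2.0, 3.6]
width: 0.0115
```

```bash
python3 pw.py p4
```

```text
t7.80 ang 0.8983 rad 0.2363  Ft -2.5 Fr 5.5 [0.5428 0.0759 0.2168]
```

View pics/p4.png

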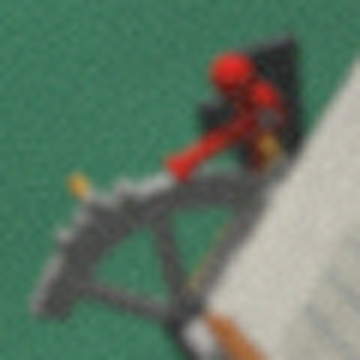

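Call:
drive_tool(
  moves="-0.0015 -0.0002 0.0018 0 1;-0.0018 -0.0003 0.0015 0 1;0 0 0 0 1",
)

```text
time: 8.18
ee_pos: [0.5392, 0.0753, 0.2199]
eef_rot: [0.457, 0.54, -0.457, 0.54]
ft_force: [4.7, 1.9, 1.7]
width: 0.0118
```

```bash
python3 pw.py p5
```

```text
t8.22 ang 0.9182 rad 0.2364  Ft -2.6 Fr 4.8 [0.5392 0.0753 0.2198]
```

View pics/p5.png

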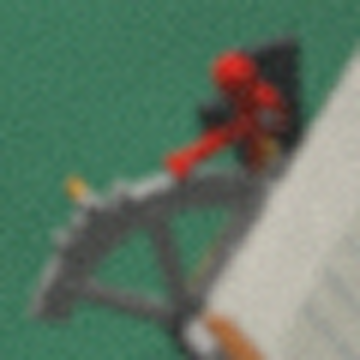

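Call:
drive_tool(
  moves="-0.0018 -0.0003 0.0014 0 1;-0.0018 -0.0003 0.0015 0 1;0 0 0 0 1",
)

```text
time: 8.6
ee_pos: [0.5356, 0.0747, 0.2228]
eef_rot: [0.457, 0.54, -0.457, 0.54]
ft_force: [5.0, 2.0, 2.8]
width: 0.0113
```

```bash
python3 pw.py p6
```

```text
t8.65 ang 0.9378 rad 0.2365  Ft -3.4 Fr 4.2 [0.5357 0.0748 0.2227]
```

View pics/p6.png

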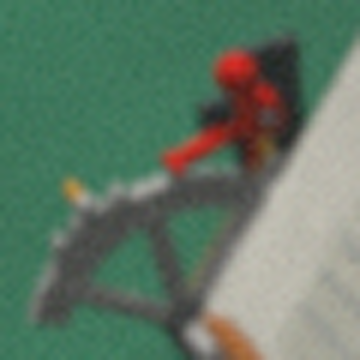

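Call:
drive_tool(
  moves="-0.0018 -0.0003 0.0014 0 1;-0.0009 -0.0002 0.0007 0 1;0 0 0 0 1",
)

```text
time: 9.02
ee_pos: [0.5329, 0.0743, 0.2248]
eef_rot: [0.457, 0.54, -0.457, 0.54]
ft_force: [5.5, 2.7, 1.6]
width: 0.0114
```

```bash
python3 pw.py p7
```

```text
t9.07 ang 0.9524 rad 0.2366  Ft -2.4 Fr 4.6 [0.533  0.0743 0.2248]
```

View pics/p7.png

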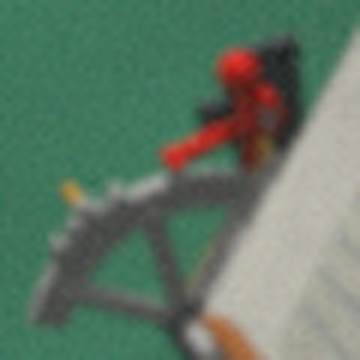

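The pawl is lifting (tip 170,158; weight 237,66), still not thrown over. Continue.

Call:
drive_tool(
  moves="-0.0018 -0.0003 0.0014 0 1;-0.0009 -0.0002 0.0007 0 1;0 0 0 0 1",
)

```text
time: 9.45
ee_pos: [0.5302, 0.0738, 0.2269]
eef_rot: [0.457, 0.54, -0.457, 0.54]
ft_force: [3.7, 2.4, 2.5]
width: 0.0115
```

```bash
python3 pw.py p8
```

```text
t9.50 ang 0.9671 rad 0.2367  Ft -2.2 Fr 5.4 [0.5302 0.0738 0.2269]
```

View pics/p8.png

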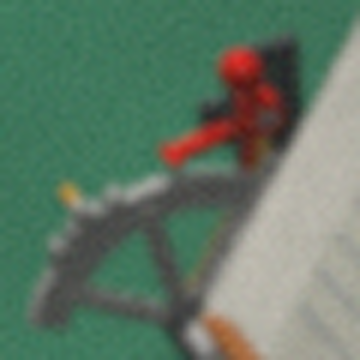

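Call:
drive_tool(
  moves="-0.0018 -0.0003 0.0014 0 1;-0.0009 -0.0002 0.0007 0 1;0 0 0 0 1",
)

```text
time: 9.88
ee_pos: [0.5274, 0.0734, 0.2289]
eef_rot: [0.457, 0.54, -0.457, 0.54]
ft_force: [4.5, 3.8, 2.7]
width: 0.0115
```

```bash
python3 pw.py p9
```

```text
t9.93 ang 0.9817 rad 0.2368  Ft -3.2 Fr 4.5 [0.5274 0.0734 0.2289]
```

View pics/p9.png

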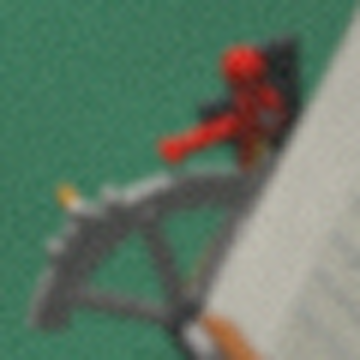

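Pawl continues to lift slowly (weight now 243,65); not over yet.

Call:
drive_tool(
  moves="-0.0019 -0.0003 0.0013 0 1;-0.0009 -0.0002 0.0007 0 1;0 0 0 0 1",
)

```text
time: 10.3
ee_pos: [0.5246, 0.0729, 0.231]
eef_rot: [0.457, 0.54, -0.457, 0.54]
ft_force: [3.8, 3.2, 3.1]
width: 0.0115
```

```bash
python3 pw.py q1
```

```text
t10.35 ang 0.9964 rad 0.2370  Ft -2.4 Fr 4.0 [0.5246 0.0729 0.2309]
```

View pics/q1.png

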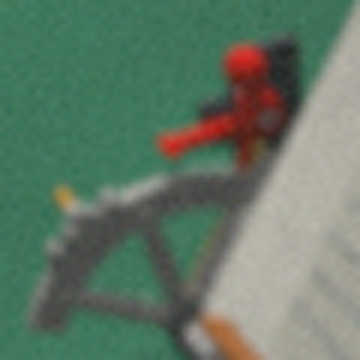

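Call:
drive_tool(
  moves="-0.0019 -0.0003 0.0013 0 1;0 0 0 0 1",
)

```text
time: 10.6
ee_pos: [0.5227, 0.0726, 0.2323]
eef_rot: [0.457, 0.54, -0.457, 0.54]
ft_force: [4.0, 3.4, 2.5]
width: 0.0116
```

```bash
python3 pw.py q2
```

```text
t10.65 ang 1.0063 rad 0.2371  Ft -2.1 Fr 4.7 [0.5227 0.0726 0.2323]
```

View pics/q2.png

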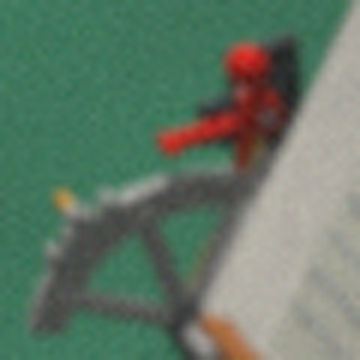

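Tip now at (165,140), weight (248,60), still rising. Continue in small steps.

Call:
drive_tool(
  moves="-0.0019 -0.0003 0.0013 0 1;0 0 0 0 1",
)

```text
time: 10.9
ee_pos: [0.5208, 0.0723, 0.2336]
eef_rot: [0.457, 0.54, -0.457, 0.54]
ft_force: [3.8, 4.1, 3.6]
width: 0.0115
```

```bash
python3 pw.py q3
```

```text
t10.95 ang 1.0160 rad 0.2371  Ft -2.5 Fr 4.4 [0.5208 0.0723 0.2335]
```

View pics/q3.png

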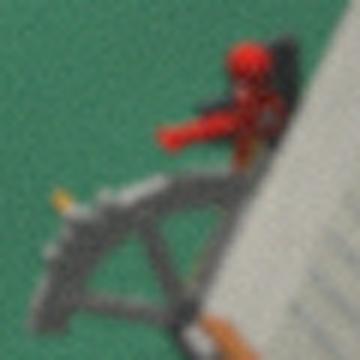

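Call:
drive_tool(
  moves="-0.0019 -0.0003 0.0013 0 1;0 0 0 0 1",
)

```text
time: 11.2
ee_pos: [0.5189, 0.072, 0.2349]
eef_rot: [0.457, 0.54, -0.457, 0.54]
ft_force: [4.5, 4.0, 3.0]
width: 0.0113
```

```bash
python3 pw.py q4
```

```text
t11.25 ang 1.0258 rad 0.2372  Ft -1.6 Fr 4.7 [0.5189 0.072  0.2348]
```

View pics/q4.png

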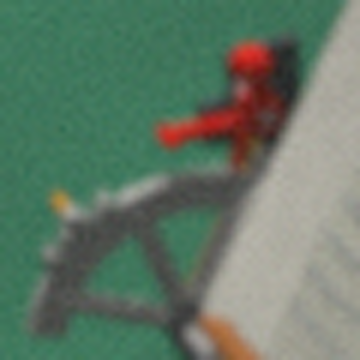

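Call:
drive_tool(
  moves="-0.0019 -0.0003 0.0012 0 1;0 0 0 0 1",
)

```text
time: 11.5
ee_pos: [0.517, 0.0717, 0.2361]
eef_rot: [0.457, 0.54, -0.457, 0.54]
ft_force: [3.8, 3.5, 2.7]
width: 0.0115
```

```bash
python3 pw.py q5
```

```text
t11.55 ang 1.0354 rad 0.2372  Ft -2.2 Fr 5.5 [0.517  0.0716 0.236 ]
```

View pics/q5.png

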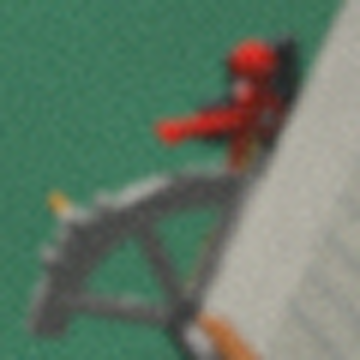

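Call:
drive_tool(
  moves="-0.0019 -0.0003 0.0012 0 1;0 0 0 0 1",
)

```text
time: 11.8
ee_pos: [0.5151, 0.0713, 0.2373]
eef_rot: [0.457, 0.54, -0.457, 0.54]
ft_force: [4.9, 3.3, 2.3]
width: 0.0112
```

```bash
python3 pw.py q6
```

```text
t11.85 ang 1.0450 rad 0.2373  Ft -2.2 Fr 5.4 [0.5151 0.0714 0.2372]
```

View pics/q6.png

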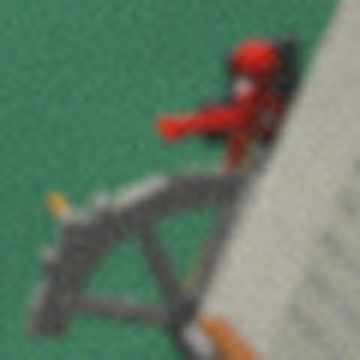

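Call:
drive_tool(
  moves="-0.002 -0.0003 0.0012 0 1;0 0 0 0 1",
)

```text
time: 12.1
ee_pos: [0.5131, 0.071, 0.2385]
eef_rot: [0.457, 0.54, -0.457, 0.54]
ft_force: [4.7, 3.8, 3.3]
width: 0.0111
```

```bash
python3 pw.py q7
```

```text
t12.15 ang 1.0548 rad 0.2374  Ft -2.0 Fr 4.7 [0.5132 0.071  0.2385]
```

View pics/q7.png

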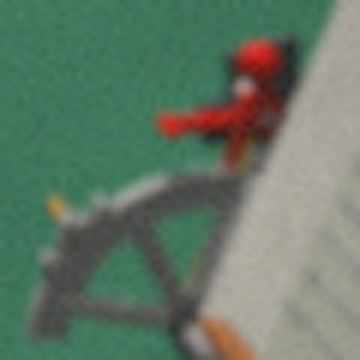

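Call:
drive_tool(
  moves="-0.0019 -0.0003 0.0012 0 1;0 0 0 0 1",
)

```text
time: 12.4
ee_pos: [0.5112, 0.0707, 0.2397]
eef_rot: [0.457, 0.54, -0.457, 0.54]
ft_force: [4.2, 3.5, 3.6]
width: 0.0114
```

```bash
python3 pw.py q8
```

```text
t12.45 ang 1.0645 rad 0.2375  Ft -2.9 Fr 5.5 [0.5112 0.0707 0.2397]
```

View pics/q8.png

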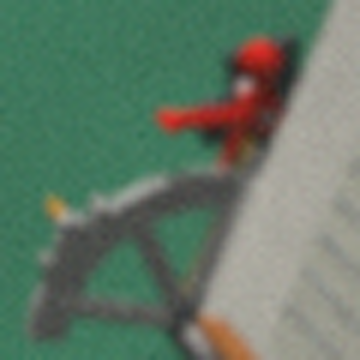

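Call:
drive_tool(
  moves="-0.002 -0.0003 0.0012 0 1;0 0 0 0 1",
)

```text
time: 12.7
ee_pos: [0.5092, 0.0704, 0.2409]
eef_rot: [0.457, 0.54, -0.457, 0.54]
ft_force: [2.6, 3.7, 4.4]
width: 0.0114
```

```bash
python3 pw.py r1
```

```text
t12.75 ang 1.0743 rad 0.2375  Ft -1.6 Fr 5.0 [0.5092 0.0704 0.2408]
```

View pics/r1.png

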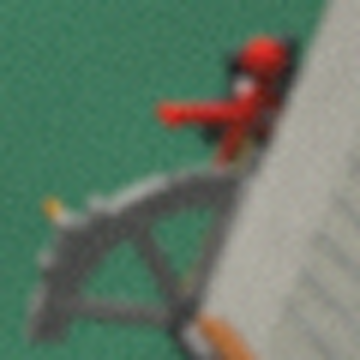

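Call:
drive_tool(
  moves="-0.002 -0.0003 0.0011 0 1;0 0 0 0 1",
)

```text
time: 13.0
ee_pos: [0.5074, 0.0701, 0.242]
eef_rot: [0.457, 0.54, -0.457, 0.54]
ft_force: [4.6, 3.7, 2.5]
width: 0.0111
```

```bash
python3 pw.py r2
```

```text
t13.05 ang 1.0833 rad 0.2376  Ft -4.1 Fr 5.3 [0.5074 0.0701 0.2419]
```

View pics/r2.png

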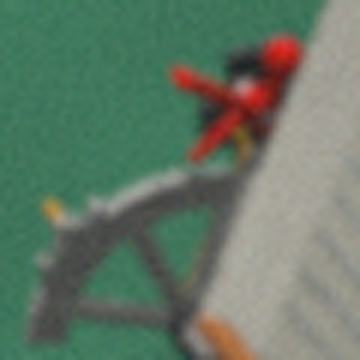

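Call:
drive_tool(
  moves="0 0 0 0 1;0 0 0 0 1",
)

```text
time: 13.3
ee_pos: [0.5074, 0.0701, 0.2419]
eef_rot: [0.457, 0.54, -0.457, 0.54]
ft_force: [4.9, 3.1, 3.5]
width: 0.0111
```

```bash
python3 pw.py r3; python3 arc.py 1.083 .2 19
```

```text
t13.35 ang 1.0832 rad 0.2376  Ft -3.6 Fr 5.4 [0.5074 0.0701 0.2419]
0.0094 0.0016 -0.0053 0 1;0.0091 0.0015 -0.0058 0 1;0.0089 0.0015 -0.0062 0 1;0.0086 0.0014 -0.0066 0 1;0.0082 0.0014 -0.0070 0 1;0.0080 0.0013 -0.0074 0 1;0.0075 0.0013 -0.0078 0 1;0.0073 0.0012 -0.0081 0 1;0.0068 0.0011 -0.0084 0 1;0.0064 0.0011 -0.0088 0 1;0.0061 0.0010 -0.0090 0 1;0.0056 0.0010 -0.0093 0 1;0.0052 0.0008 -0.0096 0 1;0.0047 0.0008 -0.0098 0 1;0.0043 0.0007 -0.0100 0 1;0.0038 0.0007 -0.0103 0 1;0.0034 0.0005 -0.0103 0 1;0.0028 0.0005 -0.0106 0 1;0.0024 0.0004 -0.0106 0 1
```

View pics/r3.png

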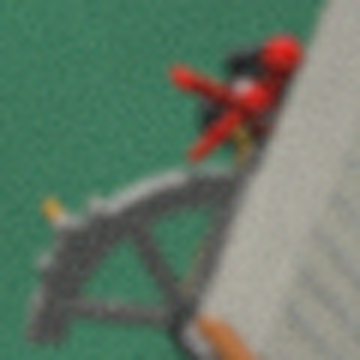

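Call:
drive_tool(
  moves="0.0094 0.0016 -0.0053 0 1;0.0091 0.0015 -0.0058 0 1;0.0089 0.0015 -0.0062 0 1;0.0086 0.0014 -0.0066 0 1;0.0082 0.0014 -0.0070 0 1;0 0 0 0 1",
)

```text
time: 14.1
ee_pos: [0.5513, 0.0773, 0.2095]
eef_rot: [0.456, 0.54, -0.457, 0.539]
ft_force: [1.8, 4.3, -1.5]
width: 0.0108
```

```bash
python3 pw.py l1
```

```text
t14.15 ang 0.8523 rad 0.2362  Ft -2.5 Fr -0.6 [0.551  0.0772 0.2098]
```

View pics/l1.png

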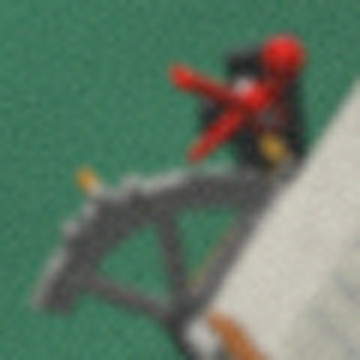

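Call:
drive_tool(
  moves="0.0079 0.0013 -0.0075 0 1;0.0074 0.0013 -0.0079 0 1;0.0072 0.0012 -0.0082 0 1;0.0067 0.0011 -0.0085 0 1;0.0063 0.0011 -0.0088 0 1;0 0 0 0 1",
)

```text
time: 14.9
ee_pos: [0.5873, 0.083, 0.1692]
eef_rot: [0.457, 0.539, -0.457, 0.54]
ft_force: [1.7, 2.6, -2.6]
width: 0.0113
```

```bash
python3 st.py
```

```text
t14.90 ang 0.6197 rad 0.2362  Ft -3.3 Fr 0.2 [0.5873 0.083  0.1692]
```

Call:
drive_tool(
  moves="0.006 0.001 -0.009 0 1;0.0055 0.001 -0.0093 0 1;0.0051 0.0008 -0.0096 0 1;0.0046 0.0008 -0.0098 0 1;0.0042 0.0007 -0.01 0 1;0 0 0 0 1",
)

```text
time: 15.65
ee_pos: [0.6126, 0.0871, 0.1213]
eef_rot: [0.457, 0.539, -0.457, 0.54]
ft_force: [2.5, -0.7, -3.1]
width: 0.0116
```

```bash
python3 look.py l2;python3 st.py; python3 arc.py .387 .15 6;python3 arc.py .15 .0 7
```

```text
15.7 [0.61243303 0.08711275 0.12168794] [ 2.24557456 -0.57540501 -2.25605718] 0.011122572246557778 9.464226573185654
t15.70 ang 0.3908 rad 0.2354  Ft -2.9 Fr 1.1 [0.6124 0.0871 0.1217]
0.0033 0.0005 -0.0087 0 1;0.0029 0.0005 -0.0088 0 1;0.0026 0.0005 -0.0088 0 1;0.0023 0.0004 -0.0090 0 1;0.0019 0.0003 -0.0091 0 1;0.0015 0.0002 -0.0092 0 1
0.0007 0.0001 -0.0050 0 1;0.0006 0.0001 -0.0050 0 1;0.0005 0.0001 -0.0050 0 1;0.0003 0.0001 -0.0050 0 1;0.0003 0.0000 -0.0050 0 1;0.0001 0.0000 -0.0051 0 1;0.0001 0.0000 -0.0050 0 1
```

View pics/l2.png

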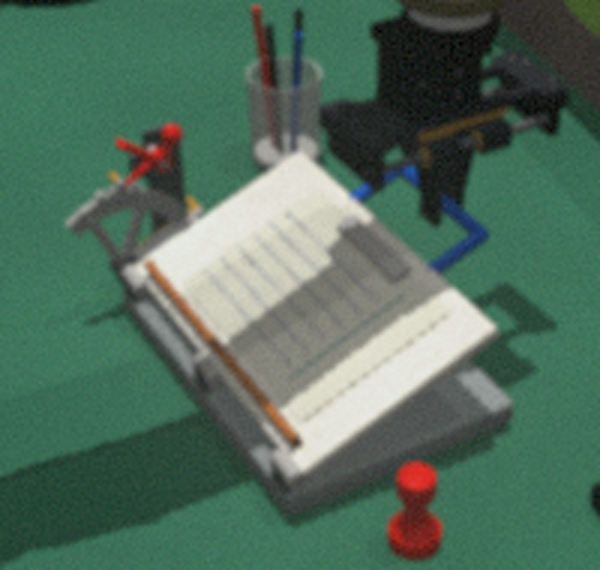

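Board is coming down freely with the pawl clear (weight at 172,131, tip raised at 120,143).

Call:
drive_tool(
  moves="0.0033 0.0005 -0.0087 0 1;0.0029 0.0005 -0.0088 0 1;0.0026 0.0005 -0.0088 0 1;0.0023 0.0004 -0.009 0 1;0.0019 0.0003 -0.0091 0 1;0.0015 0.0002 -0.0092 0 1;0 0 0 0 1",
)

```text
time: 16.58
ee_pos: [0.6265, 0.0895, 0.0676]
eef_rot: [0.457, 0.54, -0.457, 0.54]
ft_force: [1.6, -4.1, -3.3]
width: 0.0115
```

```bash
python3 pw.py l3
```

```text
t16.62 ang 0.1537 rad 0.2347  Ft -3.5 Fr -0.3 [0.6265 0.0895 0.0679]
```

View pics/l3.png

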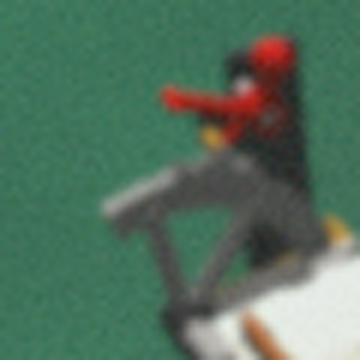

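Call:
drive_tool(
  moves="0.0007 0.0001 -0.005 0 1;0.0006 0.0001 -0.005 0 1;0.0005 0.0001 -0.005 0 1;0.0003 0.0001 -0.005 0 1;0.0003 0 -0.005 0 1;0 0 0 0 1",
)

```text
time: 17.38
ee_pos: [0.6285, 0.0899, 0.0429]
eef_rot: [0.457, 0.54, -0.457, 0.539]
ft_force: [0.0, -4.8, -3.3]
width: 0.0115
```

```bash
python3 pw.py l4
```

```text
t17.43 ang 0.0471 rad 0.2342  Ft -3.7 Fr -1.7 [0.6285 0.0899 0.043 ]
```

View pics/l4.png

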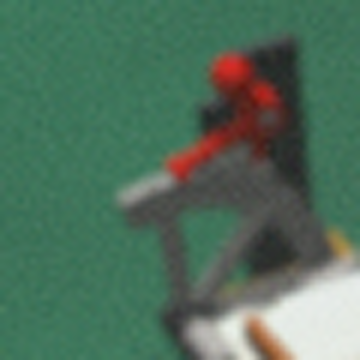

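Call:
drive_tool(
  moves="0.0001 0 -0.004 0 1;0 0 -0.003 0 1;0 0 0 0 1",
)

```text
time: 17.8
ee_pos: [0.6286, 0.09, 0.0373]
eef_rot: [0.457, 0.54, -0.457, 0.539]
ft_force: [-6.7, -5.3, 7.7]
width: 0.0117
```

```bash
python3 st.py
```

```text
t17.80 ang 0.0224 rad 0.2342  Ft 7.8 Fr -7.3 [0.6286 0.09   0.0373]
```

Call:
drive_tool(
  moves="0 0 -0.002 0 1;0 0 0 0 1",
)

```text
time: 18.05
ee_pos: [0.6286, 0.0901, 0.0363]
eef_rot: [0.457, 0.54, -0.457, 0.539]
ft_force: [-10.5, -5.6, 17.6]
width: 0.0114
```

```bash
python3 st.py
```

```text
t18.05 ang 0.0185 rad 0.2342  Ft 17.8 Fr -11.0 [0.6286 0.0901 0.0363]
```

```bash
python3 look.py flat;python3 - <<'E'
import cv2
im=cv2.imread("pics/flat.png")
E
```

```text
18.1 [0.62863476 0.09011412 0.03635048] [-11.62235608  -5.67461556  18.04576387] 0.011312876406701889 9.463827934806803
```

View pics/flat.png

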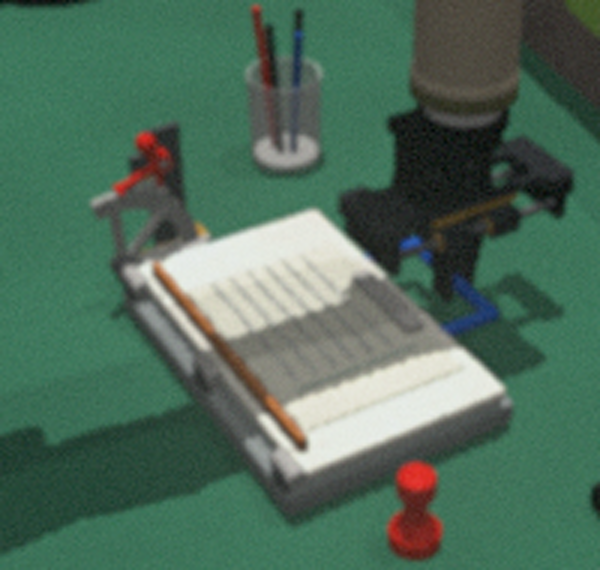

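```bash
python3 - <<'E'
from h import *
import pickle
d=pickle.load(open("c0.pkl","rb"))["side"]
for t in(0,.02,.04):
    P=board(.3975,.0525,.1656,t,[[.235,-.06,0],[.185,-.15,.006],[.185,.15,.006]])
    print(t,((proj(d,P)-[190,90]+.5)*3-.5).round(0).tolist())
E
```

```text
0 [[491.0, 313.0], [506.0, 388.0], [314.0, 207.0]]
0.02 [[491.0, 309.0], [507.0, 384.0], [313.0, 204.0]]
0.04 [[491.0, 304.0], [507.0, 381.0], [313.0, 200.0]]
```

```bash
python3 - <<'E'
import cv2
im=cv2.imread("pics/flat.png")[180:430,280:530]
cv2.imwrite("pics/flatz.png",cv2.resize(im,(600,600),interpolation=2))
E
```

```text
(no output)
```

View pics/flatz.png

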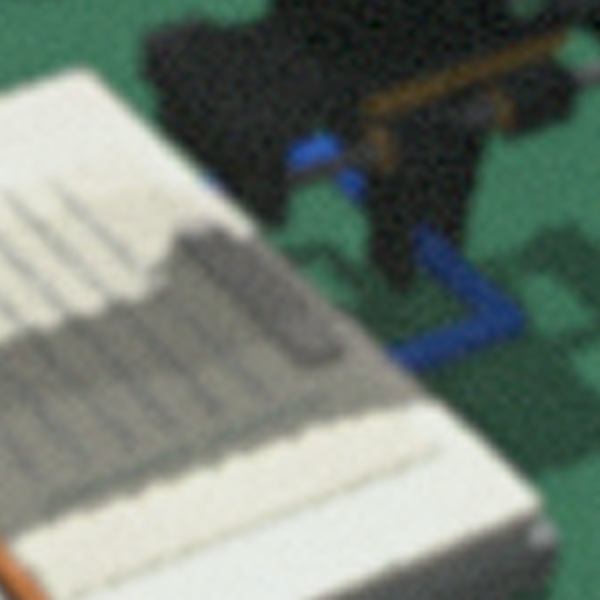

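```bash
python3 arc.py 0 .28 9
```

```text
-0.0001 -0.0000 0.0073 0 1;-0.0003 -0.0001 0.0073 0 1;-0.0006 -0.0001 0.0073 0 1;-0.0008 -0.0001 0.0073 0 1;-0.0010 -0.0002 0.0072 0 1;-0.0012 -0.0002 0.0072 0 1;-0.0015 -0.0002 0.0072 0 1;-0.0016 -0.0003 0.0071 0 1;-0.0019 -0.0003 0.0070 0 1
```

Call:
drive_tool(
  moves="-0.0005 0.0003 0.002 0 1;-0.0003 0 0.0073 0 1;-0.0003 -0.0001 0.0073 0 1;-0.0006 -0.0001 0.0073 0 1;-0.0008 -0.0001 0.0073 0 1;-0.001 -0.0002 0.0072 0 1;-0.0012 -0.0002 0.0072 0 1;-0.0015 -0.0002 0.0072 0 1;-0.0016 -0.0003 0.0071 0 1;-0.0019 -0.0003 0.007 0 1;0 0 0 0 1",
)

```text
time: 19.48
ee_pos: [0.6197, 0.0888, 0.1019]
eef_rot: [0.457, 0.539, -0.457, 0.54]
ft_force: [1.0, -5.0, -4.4]
width: 0.0115
```

```bash
python3 look.py n1; python3 pw.py n1p
```

```text
19.525 [0.61977885 0.0887773  0.10177256] [ 2.0832333  -3.66934735 -3.49534215] 0.011012556918565234 9.463521563105246
t19.57 ang 0.2999 rad 0.2358  Ft -2.5 Fr -0.1 [0.6198 0.0888 0.1016]
```

View pics/n1.png

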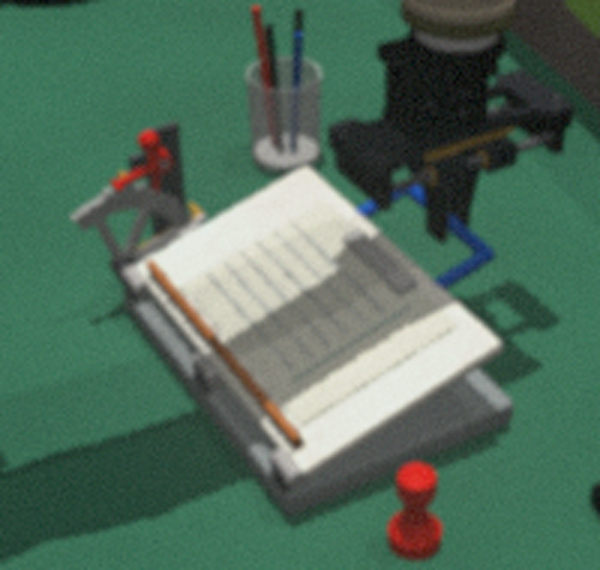

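View pics/n1p.png

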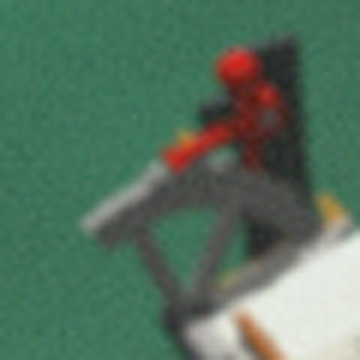

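```bash
python3 - <<'E'
from h import *
import pickle
d=pickle.load(open("c0.pkl","rb"))["side"]
for t in(.24,.26,.28,.3,.512):
    P=board(.3975,.0525,.1656,t,[[.235,-.06,0],[.185,-.15,.006],[.185,.15,.006]])
    print(t,((proj(d,P)-[190,90]+.5)*3-.5).round(0).tolist())
import cv2
im=cv2.imread("pics/n1.png")[150:400,280:530]
cv2.imwrite("pics/n1z.png",cv2.resize(im,(600,600),interpolation=2))
E
```

```text
0.24 [[488.0, 261.0], [503.0, 346.0], [306.0, 168.0]]
0.26 [[487.0, 257.0], [502.0, 343.0], [305.0, 165.0]]
0.28 [[486.0, 253.0], [502.0, 340.0], [304.0, 162.0]]
0.3 [[485.0, 249.0], [501.0, 337.0], [303.0, 159.0]]
0.512 [[468.0, 207.0], [485.0, 306.0], [285.0, 129.0]]
```

View pics/n1z.png

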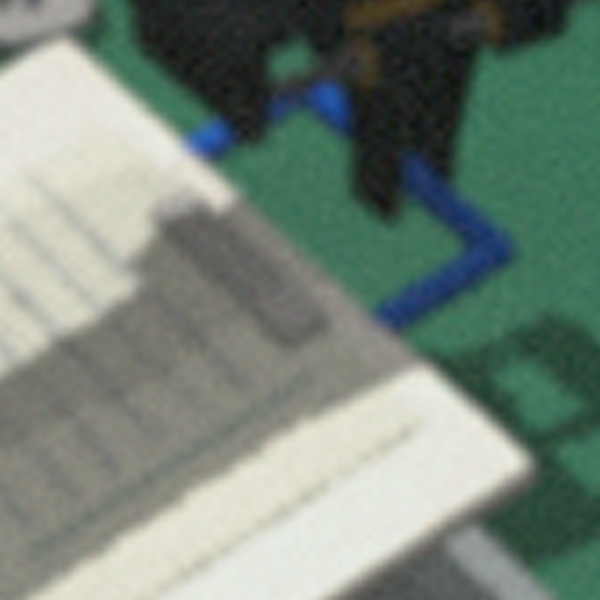

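Call:
drive_tool(
  moves="-0.0007 -0.0001 0.002 0 1;0 0 0 0 1;0.0007 0.0001 -0.002 0 1;0.0007 0.0001 -0.003 0 1;0.0005 0.0001 -0.002 0 1;0 0 0 0 1",
)

```text
time: 20.32
ee_pos: [0.6212, 0.089, 0.0965]
eef_rot: [0.457, 0.539, -0.457, 0.54]
ft_force: [2.8, -5.1, -3.6]
width: 0.0114
```

```bash
python3 pw.py n2
```

```text
t20.38 ang 0.2775 rad 0.2356  Ft -4.6 Fr 0.7 [0.6212 0.089  0.0966]
```

View pics/n2.png

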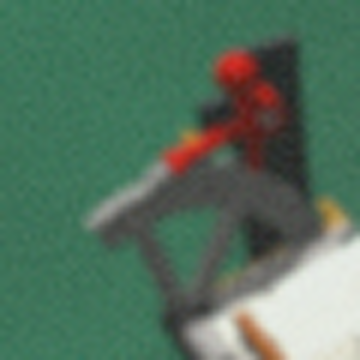

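Call:
drive_tool(
  moves="0.0005 0.0001 -0.002 0 1;0 0 0 0 1",
)

```text
time: 20.62
ee_pos: [0.6217, 0.0891, 0.0946]
eef_rot: [0.457, 0.539, -0.457, 0.54]
ft_force: [2.9, -4.1, -3.8]
width: 0.0113
```

```bash
python3 st.py
```

```text
t20.62 ang 0.2688 rad 0.2356  Ft -4.2 Fr 1.1 [0.6217 0.0891 0.0946]
```

Call:
drive_tool(
  moves="0.0005 0.0001 -0.002 0 1;0 0 0 0 1",
)

```text
time: 20.88
ee_pos: [0.6221, 0.0892, 0.0927]
eef_rot: [0.457, 0.539, -0.457, 0.54]
ft_force: [1.4, -4.4, -0.5]
width: 0.0114
```

```bash
python3 pw.py n3
```

```text
t20.93 ang 0.2610 rad 0.2356  Ft -1.0 Fr 1.2 [0.6221 0.0892 0.0928]
```

View pics/n3.png

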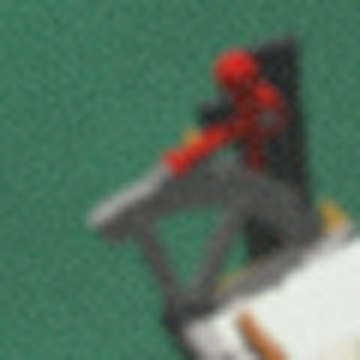

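Call:
drive_tool(
  moves="0.0001 0 -0.0006 0 1;0 0 0 0 1;0 0 0 0 1",
)

```text
time: 21.3
ee_pos: [0.6222, 0.0892, 0.0923]
eef_rot: [0.457, 0.539, -0.457, 0.54]
ft_force: [1.9, -5.3, 1.2]
width: 0.0115
```

```bash
python3 st.py
```

```text
t21.30 ang 0.2589 rad 0.2355  Ft 0.9 Fr 1.3 [0.6222 0.0892 0.0923]
```

Call:
drive_tool(
  moves="0 0 0 0 0.85;0 0 0 0 0.7;0 0 0 0 0.6;0 0 0 0 0.55;0 0 0 0 0.55;0 0 0 0 0.55",
)

```text
time: 22.05
ee_pos: [0.6217, 0.0895, 0.092]
eef_rot: [0.457, 0.54, -0.457, 0.54]
ft_force: [-1.0, -0.3, 0.0]
width: 0.0388
```

```bash
python3 look.py rel
```

```text
22.1 [0.62170578 0.08947267 0.09196649] [-0.02676816  0.52567493  0.22447304] 0.0386149478302051 9.483125483326479
```

View pics/rel.png

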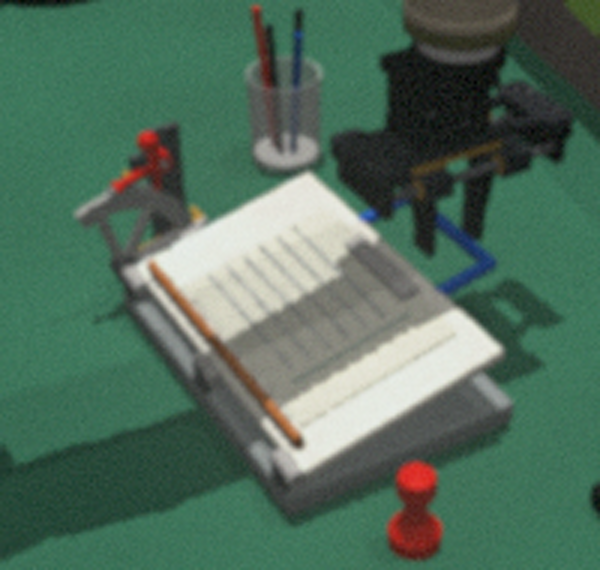

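The board stays propped with the fingers open and clear of the bar (bar corner ~490,262). Retreat upward.

Call:
drive_tool(
  moves="0 0 0.01 0 0.55;0 0 0.02 0 0.55;0 0 0.04 0 0.55;0 0 0.04 0 0.55;0 0 0.03 0 0.55;0 0 0 0 0.55;0 0 0 0 0.55",
)

```text
time: 22.98
ee_pos: [0.6216, 0.0895, 0.2323]
eef_rot: [0.457, 0.54, -0.457, 0.54]
ft_force: [0.3, -0.7, 0.3]
width: 0.0393
```

```bash
python3 look.py end; python3 look.py endt top; python3 look.py end2
```

```text
23.025 [0.62133764 0.08945831 0.23164443] [-0.89261784 -0.22128549 -1.15761959] 0.03937294744713671 9.484358868612878
23.075 [0.62125748 0.08946382 0.23132276] [ 0.1045066  -0.46129071 -0.18133538] 0.03924582341183715 9.483585098035991
23.125 [0.62127797 0.08942392 0.23119976] [0.04798047 0.10205488 0.19606825] 0.03955071832595808 9.484405771289245
```

View pics/end2.png

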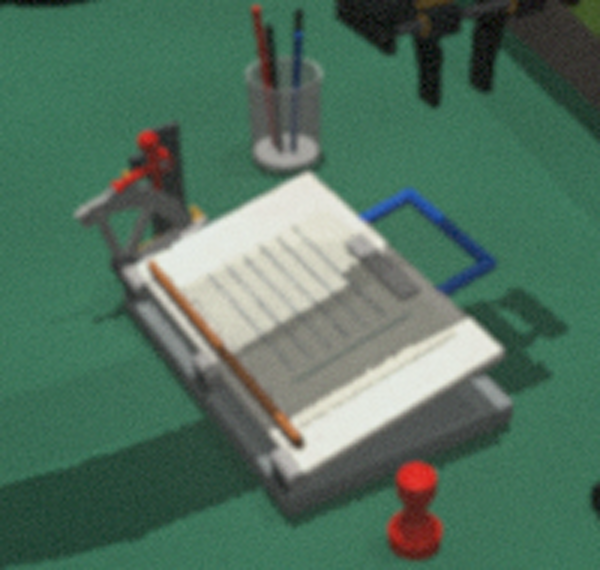

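```bash
python3 -c "
from bench import ticket
print(ticket.close_job())"
```

```text
the job is handed in; nothing more can be done
None
```

The writing slope now rests on its lowest notch at about 0.24 rad by camera, and I handed the job in at about 23 s. I got no verdict back.

- **Raise:** I pinched the blue bar and raised the board in small steps until the camera showed the red pawl thrown over. That was at about 1.06–1.08 rad. I stopped there without pressing on the end stop, and the force along the bar's path was only the board's weight, about 2–4 N.
- **Lower flat:** I lowered the board with the pawl clear, and it re-engaged before flat. The camera put the angle at about 0.00 rad.
- **Set the notch:** I raised the board to about 0.28 rad and lowered it gently. The load on the gripper went from about 4 N to zero as the notch took it, and then I let go and moved up.

**Last checks:**
- The board stayed still and propped in the final pictures.
- The arm is about 14 cm above where it let go, touching nothing, and reads about zero force.
- The pen cup and stamp look unmoved in the last side picture. I never brought the arm near the calculator, but I did not check it in a final picture.

**Disagreements:**
- The angle worked out from the gripper position read about 0.02 rad higher than the camera, 0.0185 rad when flat. I took the camera as correct.
- I pressed on the flat stop with about 18 N at the bar. The camera showed the board flat at that moment, so I believe the stop took that force and not the ratchet.

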